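# Fit and lock the mini-centrifuge rotor

### The arm

A 6-joint arm with a two-finger parallel gripper is mounted at the origin on the work surface; the furniture and walls round the work are solid. World frame = base frame: x ahead of the robot, y to its left, z up, the work surface at z = 0. Lengths are in m, angles in rad, forces in N, time in s.
With the tool pointing down it reaches from about 0.4 to 0.925 m from the base axis. Payload 12.5 kg.
Tool frame: the origin (TCP) lies midway between the tips of the shut fingers; the grasp point (between the pads) lies 19 mm behind it (bot.tcp_to_grasp is the distance from the TCP to the grasp point, in m); z points along the fingers, y is the line along which they close (so a half turn about z gives the same grasp; the last joint's range is limited). The gripper opens to 95 mm and grips with 3 to 60 N. Pads are 20 mm wide; open, the fingers measure 119 mm over their backs; the gripper's body (75 mm by 180 mm) begins 59 mm behind the grasp point.
Start: joints at [-0.106, 0.491, 1.559, -0, 1.092, -0.106], TCP at [0.625, 0, 0.215] pointing down, gripper open.
Joint ranges: [-3.1, 3.1], [-0.84, 2.19], [0.05, 2.79], [-1.13, 4.28], [0.06, 2.93], [-2.69, 2.69]. Speed limits (rad/s): [2.22, 2.22, 2.79, 3.14, 3.14, 3.14].

### API

Orientations are given as a unit quaternion [x, y, z, w].
In Python, from station import bot gives the robot as it stands. Calls block until the motion is done:
- bot.move_ptp(position, orientation): joint-space move of the TCP to a pose.
- bot.move_l(position, max_speed=0.15, frame=None, threshold=None): straight line of the TCP; frame=None keeps the orientation; max_speed is the mean speed in m/s. With threshold (N) it stops when the force on the tool has changed by that much, and returns True; else False.
- bot.move_joints(angles): joint-space move.
- bot.release() and bot.clamp(squeeze=None): open the fingers fully, or close them until they stop; squeeze is the grip in N (None keeps the last).
- bot.wait(seconds).
- bot.inverse_kinematics(position, orientation): joint angles nearest the present ones, or None.
- bot.get_obs(): the state.
- bot.camera(name): name is "scene" or "side" or "wrist"; returns the picture (480x640x3 uint8, red, green, blue); there is no depth.
- bot.camera_model(name): a dict with "fx", "fy", "cx", "cy" (pixels), "xyz" and "rotation" of the camera in the world. Camera axes: x right, y down, z forward; pixel columns grow to the right and rows downward; lengths in m; the calibration is good to about 2 mm. A picture is of the moment at which its call begins: read the wrist's pose just before it. camera_model takes no time and is no camera call; for the wrist camera it gives the pose at the moment of the call.
A pose or a line that the arm cannot do raises bot.IKError and nothing moves.
- bot.hand_in(): hands the job in; it is judged then, once.
Trained networks look in the newest picture that a camera, given by its name, has taken for a name from the list of things; names that differ only in an ending like _2 or _b are one class to them, and where a whole thing is asked for, a point or a joint stands for the part that bears it (a point fixed in the world has none). Each returns a list of dicts, best first, with "confidence" (0 to 1); they miss things now and then, are a little off and sometimes report something else, mostly with a low value. They report only what shows in the picture. A call takes as long as a camera call.
- bot.boxes_of(camera, thing): "bbox" ([centre column, centre row, width, height] in pixels, round what is visible of it).
- bot.cut_out(camera, thing): "pixels" (480x640 bool, what is visible of it) and "bbox" ([centre column, centre row, width, height] in pixels, round what is visible of it).
The state is a dict: "t": time; "q": joint angles; "qvel": joint speeds; "joint_efforts": joint torques, N m; "ee_pos": TCP position; "tool_rot": TCP orientation; "ft_force": force on the tool from outside, world axes, zero at the start; "torque": the same for the moment, N m; "finger_gap": finger opening in m; "grip_force": force on a finger pad.
Only numpy, scipy, OpenCV 4.12 (cv2) and the standard library are available. Lean on these libraries where they do the work, as an engineer would, in place of code of your own. Each camera call takes 0.05 s, during which the arm holds its last target. There are 200 camera calls.

### The job

Take the blue rotor off its leaning parking stand and slide its hub down over the upright spindle of the white drive base, lowering it gently rather than letting it drop, until it sits fully home on the rubber seat. Only then turn the orange lock ring on top of the rotor clockwise (seen from above) until it stops, and let go. Leave the bottle, the boxes and the pot around the work where they are.

Things in the scene. Friction and masses are not known exactly. Their poses are not given: they have to be found in the camera images.
- rotor: Loose rotor, 0.2-0.3 kg. Origin: centre of the hub's underside, +z along its axis. Up from it: alloy hub 40 mm diameter, z 0-30 mm; blue disc 80 mm diameter, z 30-42, six dark pockets; orange ribbed lock ring 40 mm diameter, z 43-69. Bore right through: 17 mm, 20 in the ring. Starts on the stand's peg, axis leaning 30 to 35 degrees. Grip it across the ring, fingertips about 45 mm from the origin.
- ring_mid (a point): The middle of the orange lock ring, on the rotor's axis, 56 mm from the rotor's origin along its +z.
- lock_ring (a joint): Turn of the orange ring on the rotor, rad: grows clockwise seen from above; 0 open, hard stop at 1.40 (white mark on the ring meets the white dot on the disc). Starts at 0 to 0.25. Captive: it does not rise or sink; friction 0.004 N m. The rubber seat holds the hub while the ring turns; past the stop the whole rotor slips round, which does no harm.
- stand: Fixed aluminium parking stand, foot 110 x 84 mm. Origin: centre of its underside; front is -x, roughly away from the robot. Top plate 84 x 80 mm leans 30 degrees: outward normal (-0.5, 0, 0.866) in its frame. A white peg, 14 mm diameter, 28 mm long, tapered tip, rises square from the plate at (0, 0, 52) mm; the hub sits over it, so draw the rotor off along its own axis.
- drive_base: Fixed white round base, 120 mm diameter, housing 45 mm high. Origin: centre of its underside, +z up. On it a black rubber seat, 48 mm diameter, top 50 mm above the origin. From the seat a vertical steel spindle, 14 mm diameter, rises 76 mm (tip at 126 mm); its top 8 mm taper to 7 mm. With the rotor home the spindle stands 7 mm out of the ring.
- seat (a point): Centre of the top of the rubber seat on the drive base, at the foot of the spindle; the rotor's origin comes here when home.
- spindle_tip (a point): Top end of the spindle, 76 mm above the seat.
- saline_bottle: Bystander: small white bottle with a blue cap, 47 mm diameter, 84 mm tall, origin under its centre, standing near the stand. Leave alone.
- strip_box: Bystander: upright small light-blue carton, 49 x 63 x 92 mm, origin under its centre, near the stand. Leave alone.
- needle_box: Bystander: light-blue carton, 59 x 113 x 67 mm high, origin under its centre, near the drive base. Leave alone.
- waste_pot: Bystander: white pot with a red lid, 130 mm diameter, 190 mm tall, origin under its centre, near the drive base. Leave alone.

How it is judged:
On the way, in this order (a step that is already met when the one before it is completed fails the run):
1. the rotor is on the spindle, fully home on the seat, with the lock ring not yet turned (horizontal distance between rotor and seat below 0.004 m and z of rotor in the frame of seat between -0.004 and 0.004 m and angle between rotor's own z axis and vertical below 0.07 rad and value of joint lock_ring below 0.7 rad), for 0.2 s.
2. the lock ring is turned clockwise to its stop with the rotor home (horizontal distance between rotor and seat below 0.004 m and z of rotor in the frame of seat between -0.004 and 0.004 m and angle between rotor's own z axis and vertical below 0.07 rad and value of joint lock_ring above 1.25 rad), for 0.2 s.
At the end, for the whole second after the job is handed in: The rotor stands at rest on the spindle, its origin within 4 mm of the seat centre sideways and in height, its axis within 4 degrees of vertical, the lock ring turned to 1.25 rad or more (stop at 1.40), and the fingers off it (all of step 2 and linear speed of rotor below 0.02 m/s and contact force between the fingers and rotor below 0.1 N); the robot touches nothing.
It fails at once if the rotor drops or is slammed down the spindle (faster than 0.45 m/s once its hub is over the spindle) (horizontal distance between rotor and seat below 0.008 m and z of rotor in the frame of seat below 0.074 m and linear speed of rotor above 0.45 m/s).
It fails at once if the rotor is pressed hard onto the drive base (over 60 N) (contact force between rotor and drive_base above 60 N).
It fails at once if the bottle, a box or the pot is shoved more than 30 mm (distance of any of saline_bottle, strip_box, needle_box, waste_pot from where it was at the start of the episode above 0.03 m).
It also fails if it takes over 58 s, if anything falls off the work surface, if the arm or the gripper's body presses on something with over 40 N, if the wrist force passes 120 N, or if a joint passes its speed limit or range.

## Working session

There is one attempt and no reset: what is moved stays moved. The work goes in short steps, each a Python script; the robot and the scene stay as the last script left them, time stands still between calls to the robot, and variables do not carry over. Pictures are saved under pics/ and viewed, at most 10 in all, crops included, and the job is handed in when it is done.

```bash
ls; mkdir -p pics; cat > h.py <<'E'
import numpy as np, cv2
from scipy.spatial.transform import Rotation as R
from scipy.optimize import least_squares
from station import bot
def rot(r):
    r=np.array(r,float)
    return r if r.shape==(3,3) else R.from_quat(r).as_matrix()
def proj(m,P):
    c=(np.atleast_2d(P)-np.array(m['xyz']))@rot(m['rotation'])
    return np.c_[m['fx']*c[:,0]/c[:,2]+m['cx'],m['fy']*c[:,1]/c[:,2]+m['cy']]
def ray(m,uv):
    d=rot(m['rotation'])@np.array([(uv[0]-m['cx'])/m['fx'],(uv[1]-m['cy'])/m['fy'],1.])
    return np.array(m['xyz']),d/np.linalg.norm(d)
def save(n,im): cv2.imwrite(f'pics/{n}.png',im[:,:,::-1])
E
python3 - <<'E'
from h import *
ims=[]
for c in ['scene','side','wrist']:
    im=bot.camera(c); m=bot.camera_model(c); ims.append(im); save(c,im)
    print(c,m)
    for t in ['rotor','lock_ring','stand','drive_base','saline_bottle','strip_box','needle_box','waste_pot']:
        print(t,[(round(b['confidence'],2),np.round(b['bbox'],0).tolist()) for b in bot.boxes_of(c,t)[:2]])
print(bot.get_obs()['t'])
E
```

```text
pics
station.py
scene {'fx': 447.16241950365884, 'fy': 447.16241950365884, 'cx': 314.5008684979363, 'cy': 241.68840118002356, 'xyz': array([-0.1636856 ,  1.04097758,  1.07497472]), 'rotation': array([-0.23969014,  0.86483803, -0.42697656,  0.11088205])}
rotor [(0.68, [270.0, 303.0, 22.0, 23.0])]
lock_ring [(0.73, [262.0, 298.0, 15.0, 14.0])]
stand [(0.83, [276.0, 312.0, 32.0, 35.0])]
drive_base [(0.59, [336.0, 221.0, 12.0, 20.0])]
saline_bottle [(0.78, [299.0, 352.0, 18.0, 34.0]), (0.36, [338.0, 223.0, 12.0, 12.0])]
strip_box [(0.97, [241.0, 354.0, 23.0, 36.0])]
needle_box [(0.84, [322.0, 196.0, 20.0, 26.0]), (0.67, [266.0, 301.0, 24.0, 23.0])]
waste_pot [(0.54, [338.0, 223.0, 13.0, 23.0])]
side {'fx': 474.5989646658432, 'fy': 474.5989646658432, 'cx': 318.5942142419755, 'cy': 241.3483875008896, 'xyz': array([0.47044787, 0.98469123, 1.05809851]), 'rotation': array([-0.00836014,  0.91627118, -0.40039867, -0.00762517])}
rotor [(0.85, [324.0, 332.0, 29.0, 32.0])]
lock_ring [(0.51, [321.0, 333.0, 18.0, 16.0])]
stand [(0.82, [332.0, 344.0, 51.0, 54.0]), (0.27, [313.0, 200.0, 32.0, 40.0])]
drive_base [(0.73, [313.0, 199.0, 35.0, 41.0])]
saline_bottle [(0.69, [312.0, 196.0, 33.0, 44.0]), (0.57, [390.0, 369.0, 21.0, 30.0])]
strip_box [(0.7, [334.0, 404.0, 30.0, 46.0]), (0.37, [313.0, 197.0, 35.0, 39.0])]
needle_box [(0.65, [267.0, 198.0, 13.0, 8.0])]
waste_pot [(0.63, [301.0, 153.0, 32.0, 43.0])]
wrist {'fx': 424.17178467323475, 'fy': 424.17178467323475, 'cx': 319.88870666992005, 'cy': 234.36390241588828, 'xyz': array([0.6256041 , 0.08391869, 0.38466925]), 'rotation': array([ 9.89107507e-01, -1.99060782e-04, -2.89784216e-04,  1.47194485e-01])}
rotor []
lock_ring []
stand []
drive_base [(0.63, [194.0, 450.0, 11.0, -2.0])]
saline_bottle []
strip_box []
needle_box []
waste_pot []
1.35
```

```bash
python3 - <<'E'
import cv2
a=cv2.imread('pics/scene.png')[120:420,160:460];b=cv2.imread('pics/side.png')[120:440,200:500]
cv2.imwrite('pics/a2.png',cv2.resize(a,(600,600),interpolation=cv2.INTER_CUBIC)); cv2.imwrite('pics/b2.png',cv2.resize(b,(562,600),interpolation=cv2.INTER_CUBIC))
E
```

```text
(no output)
```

View pics/a2.png

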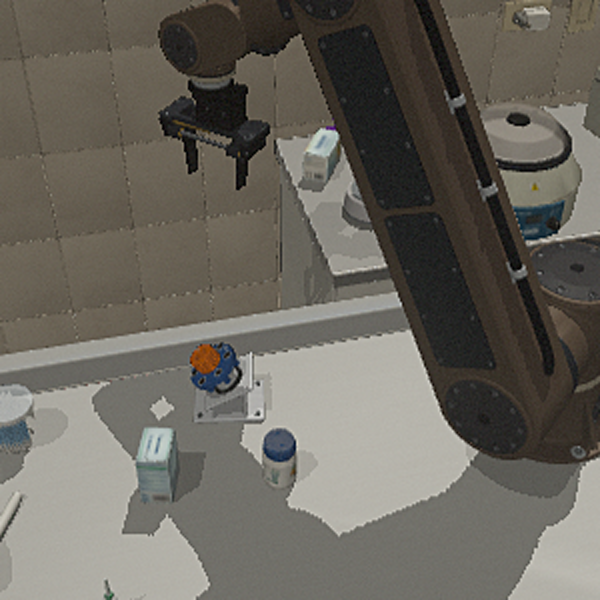

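View pics/b2.png

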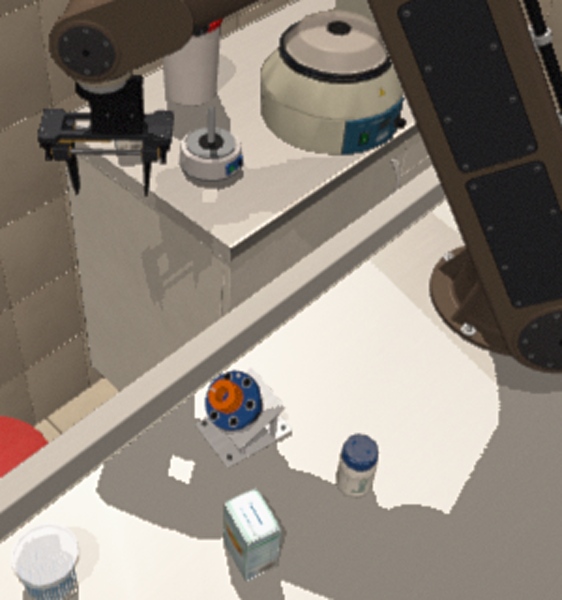

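Scene crop: rotor on the stand (orange ring ≈ full px 262,298), bottle and strip box nearer the camera. Side crop: drive base (≈313,199) is on a separate bench beyond a rim, waste pot behind it, needle box behind the gripper. Triangulate coarsely.

```bash
cat >> h.py <<'E'
def tri(obs):
    A=np.zeros((3,3));b=np.zeros(3)
    for m,uv in obs:
        o,d=ray(m,uv);M=np.eye(3)-np.outer(d,d);A+=M;b+=M@o
    X=np.linalg.solve(A,b); return X,[np.round(proj(m,X)[0]-uv,1) for m,uv in obs]
E
python3 - <<'E'
from h import *
s=bot.camera_model('scene');d=bot.camera_model('side')
for n,a,b in [('ring',(262,298),(321,333)),('rotor',(270,303),(324,332)),('stand',(276,312),(332,344)),('bottle',(299,349),(390,369)),('strip',(241,354),(334,404))]:
    print(n,tri([(s,a),(d,b)]))
# drive base width 35 px in side: 0.12 m
# cues: base bbox bottom, spindle tip(full px)
o,r=ray(d,(313,199+3)); 
for D in (1.5,1.6,1.7): print(D,o+r*D/ (r@rot(d['rotation'])[:,2]), d['fx']*.12/D)
E
```

```text
ring (array([0.4513422 , 0.28982095, 0.11600896]), [array([-0.4,  0.7]), array([ 0.1, -1. ])])
rotor (array([0.44318685, 0.26094313, 0.07704818]), [array([-0.,  0.]), array([ 0., -0.])])
stand (array([0.42129311, 0.26784871, 0.047139  ]), [array([-1. ,  1.8]), array([ 0.2, -2.6])])
bottle (array([0.28227502, 0.34850628, 0.05266427]), [array([-0.,  0.]), array([ 0., -0.])])
strip (array([0.41917553, 0.43911349, 0.04172802]), [array([ 0.4, -0.7]), array([-0.1,  1. ])])
1.5 [ 0.47987087 -0.20042851  0.13010003] 37.96791717326746
1.6 [ 0.48049907 -0.2794365   0.06823346] 35.59492234993824
1.7 [ 0.48112728 -0.35844448  0.0063669 ] 33.50110338817717
```

```bash
python3 - <<'E'
from h import *
import pickle
q0=bot.get_obs()['tool_rot'];print(q0)
T=['rotor','lock_ring','stand','drive_base','saline_bottle','strip_box','needle_box','waste_pot']
V=[]
def look(p,n,cams=('wrist',)):
    bot.move_ptp(p,q0)
    for c in cams:
        m=bot.camera_model(c);im=bot.camera(c);save(n+c,im);V.append((n+c,m,im))
        print(n,c,np.round(bot.get_obs()['ee_pos'],3))
        for t in T:
            bb=[(round(b['confidence'],2),np.round(b['bbox'],0).tolist()) for b in bot.boxes_of(c,t)[:1]]
            if bb: print('  ',t,bb)
look([.47,.24,.33],'r1_',('wrist','scene','side'))
look([.47,.30,.36],'r2_')
look([.48,-.24,.42],'d1_',('wrist','scene','side'))
look([.48,-.32,.42],'d2_')
pickle.dump(V,open('V.pkl','wb'));print(bot.get_obs()['t'])
E
python3 - <<'E'
import cv2,numpy as np
f=lambda n:cv2.imread(f'pics/{n}.png')
g=lambda a:cv2.resize(a,(400,300),interpolation=cv2.INTER_AREA)
cv2.imwrite('pics/m1.png',np.vstack([np.hstack([g(f('r1_wrist')),g(f('r2_wrist'))]),np.hstack([g(f('d1_wrist')),g(f('d2_wrist'))])]))
E
```

```text
[7.07103482e-01 7.07110078e-01 2.70175237e-05 5.03529471e-05]
r1_ wrist [0.471 0.239 0.329]
   rotor [(0.87, [292.0, 158.0, 76.0, 84.0])]
   lock_ring [(0.81, [305.0, 151.0, 52.0, 55.0])]
   stand [(0.61, [284.0, 161.0, 120.0, 117.0])]
   saline_bottle [(0.79, [129.0, 80.0, 83.0, 57.0])]
   strip_box [(0.75, [277.0, 9.0, 44.0, 18.0])]
r1_ scene [0.47 0.24 0.33]
   rotor [(0.57, [268.0, 304.0, 22.0, 22.0])]
   lock_ring [(0.59, [260.0, 297.0, 14.0, 14.0])]
   stand [(0.69, [274.0, 314.0, 35.0, 33.0])]
   drive_base [(0.87, [345.0, 218.0, 32.0, 27.0])]
   saline_bottle [(0.87, [300.0, 350.0, 20.0, 33.0])]
   strip_box [(0.79, [239.0, 355.0, 25.0, 38.0])]
   needle_box [(0.87, [323.0, 198.0, 20.0, 24.0])]
   waste_pot [(0.7, [348.0, 216.0, 28.0, 39.0])]
r1_ side [0.47 0.24 0.33]
   rotor [(0.91, [323.0, 332.0, 31.0, 33.0])]
   lock_ring [(0.69, [320.0, 332.0, 16.0, 23.0])]
   stand [(0.72, [332.0, 343.0, 54.0, 55.0])]
   drive_base [(0.54, [301.0, 203.0, 11.0, 18.0])]
   saline_bottle [(0.83, [390.0, 369.0, 23.0, 38.0])]
   strip_box [(0.75, [332.0, 405.0, 32.0, 46.0])]
   needle_box [(
[... 676 characters left out ...]
ng [(0.64, [261.0, 300.0, 16.0, 15.0])]
   stand [(0.94, [274.0, 315.0, 36.0, 35.0])]
   saline_bottle [(0.76, [301.0, 350.0, 17.0, 31.0])]
   strip_box [(0.95, [240.0, 354.0, 25.0, 35.0])]
   needle_box [(0.58, [322.0, 196.0, 16.0, 26.0])]
d1_ side [ 0.48 -0.24  0.42]
   rotor [(0.85, [324.0, 334.0, 31.0, 35.0])]
   lock_ring [(0.53, [320.0, 333.0, 18.0, 13.0])]
   stand [(0.62, [333.0, 344.0, 49.0, 53.0])]
   strip_box [(0.61, [333.0, 405.0, 32.0, 44.0])]
   needle_box [(0.65, [265.0, 187.0, 18.0, 32.0])]
   waste_pot [(0.78, [301.0, 147.0, 35.0, 57.0])]
d2_ wrist [ 0.48 -0.32  0.42]
   drive_base [(0.71, [323.0, 185.0, 89.0, 90.0])]
   needle_box [(0.73, [445.0, 242.0, 60.0, 90.0])]
8.875
```

View pics/m1.png

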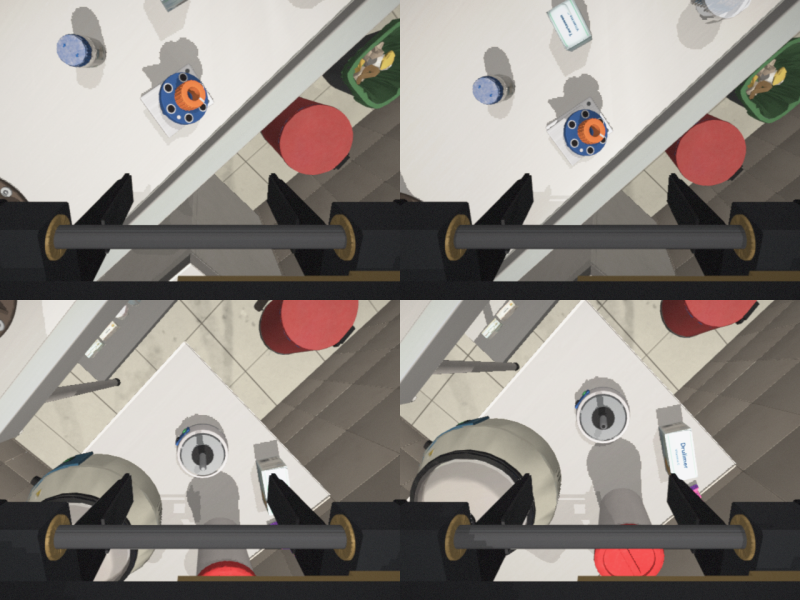

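```bash
python3 - <<'E'
import cv2,numpy as np
f=lambda n:cv2.imread(f'pics/{n}.png')
def c(n,u,v,w=70): return cv2.resize(f(n)[v-w:v+w,u-w:u+w],(300,300),interpolation=cv2.INTER_CUBIC)
cv2.imwrite('pics/m2.png',np.vstack([np.hstack([c('r1_wrist',292,158,55),c('r2_wrist',295,212,55)]),np.hstack([c('d1_wrist',322,243,55),c('d2_wrist',323,185,55)])]))
E
```

```text
(no output)
```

View pics/m2.png

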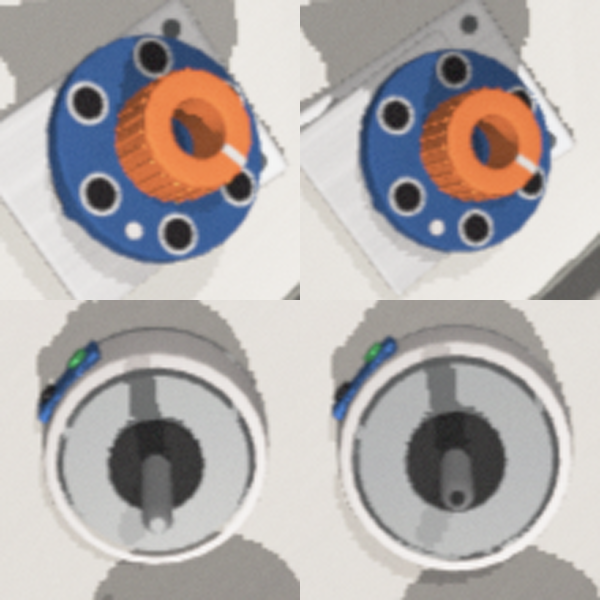

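```bash
cat > fit.py <<'E'
from h import *
import pickle
th=np.linspace(0,2*np.pi,24,endpoint=False);D=np.c_[np.cos(th),np.sin(th)]
ph=np.linspace(0,2*np.pi,120)
C=lambda r,z:np.c_[r*np.cos(ph),r*np.sin(ph),0*ph+z]
def sup(uv): return (uv@D.T).max(0)
def big(mask):
    n,l,s,_=cv2.connectedComponentsWithStats(mask.astype(np.uint8));return l==1+np.argmax(s[1:,4])
def hullpts(mask):
    v,u=np.nonzero(mask);return np.c_[u,v]
def edges(mask): # support with half-pixel extension along direction is 0 avg for centre -> +0.3
    return sup(hullpts(mask))+0.35
def masks(im):
    h=cv2.cvtColor(im,cv2.COLOR_RGB2HSV);H,S,Vv=[h[...,i] for i in range(3)]
    return (H<14)&(S>120)&(Vv>60),(H>100)&(H<125)&(S>120)
def axis(a): return np.array([np.cos(a[1])*np.sin(a[0]),np.sin(a[1])*np.sin(a[0]),np.cos(a[0])])
def frame(a):
    z=axis(a);x=np.cross([0,1,0],z);x/=np.linalg.norm(x);return np.c_[x,np.cross(z,x),z]
ORG=np.r_[C(20,43),C(20,69)]/1e3
ALL=np.r_[C(40,30),C(40,42),C(20,69)]/1e3
def fit_rotor(views,x0):
    obs=[]
    for m,im,uv,w in views:
        roi=np.zeros(im.shape[:2],bool);u,v=map(int,uv);roi[max(0,v-w):v+w,max(0,u-w):u+w]=1
        o,b=masks(im);o=big(o&roi);a=big(cv2.morphologyEx(((o|b)&roi).astype(np.uint8),cv2.MORPH_CLOSE,np.ones((3,3))))
        print('areas',o.sum(),a.sum());obs.append((m,edges(o),edges(a)))
    def f(x):
        Q=frame(x[3:]);r=[]
        for m,o,a in obs: r+=[sup(proj(m,x[:3]+ORG@Q.T))-o,sup(proj(m,x[:3]+ALL@Q.T))-a]
        return np.concatenate(r)
    s=least_squares(f,x0,loss='soft_l1');r=f(s.x);print('rotor',np.round(s.x,4),'rms',np.round(np.sqrt((r.reshape(-1,24)**2).mean(1)),2));return s.x
E
python3 - <<'E'
from fit import *
V={n:(m,im) for n,m,im in pickle.load(open('V.pkl','rb'))}
w=[(*V['r1_wrist'],(292,158),60),(*V['r2_wrist'],(295,212),60)]
o=[(*V['d1_scene'],(269,304),18),(*V['d1_side'],(324,334),22)]
for a in (.8,): 
    x0=[.43,.27,.06,.55,a]
    x=fit_rotor(w,x0); fit_rotor(w[:1],x); fit_rotor(w[1:],x); fit_rotor(o,x); x=fit_rotor(w+o,x)
np.save('rotor.npy',x);print('ring',x[:3]+.056*axis(x[3:]))
# drive base
obs=[]
for n,uv,tip in [('d1_wrist',(324,249),(324.6,270.5)),('d2_wrist',(325,189),(325.6,202.6))]:
    m,im=V[n];g=im.max(2)<75;roi=np.zeros_like(g);roi[uv[1]-28:uv[1]+28,uv[0]-28:uv[0]+28]=1
    k=big(g&roi);p=hullpts(k);print(p.min(0),p.max(0),k.sum());obs.append((m,edges(k),np.array(tip)))
use=np.ones(24,bool);use[(th>.9)&(th<2.3)]=0
def f(x):
    r=[]
    for m,e,t in obs: r+=[(sup(proj(m,x+C(.024,0)))-e)[use],proj(m,x+[0,0,.076])[0]-t]
    return np.concatenate(r)
s=least_squares(f,[.48,-.28,.05],loss='soft_l1');print('seat',s.x,np.round(s.fun,1) if 0 else np.round(f(s.x),1))
np.save('seat.npy',s.x)
E
```

```text
areas 1712 3810
areas 1312 2998
rotor [0.4264 0.2622 0.049  0.6556 0.5323] rms [0.89 0.71 0.76 0.84]
areas 1712 3810
rotor [0.4272 0.2621 0.0454 0.6384 0.5656] rms [0.69 0.53]
areas 1312 2998
rotor [0.4261 0.2599 0.0438 0.6636 0.5364] rms [0.63 0.38]
areas 57 293
areas 163 543
rotor [0.4191 0.2621 0.0547 0.7272 0.3188] rms [2.32 1.27 0.64 0.7 ]
areas 1712 3810
areas 1312 2998
areas 57 293
areas 163 543
rotor [0.426  0.2629 0.0552 0.6658 0.5249] rms [0.93 1.12 0.72 1.13 2.2  1.61 1.71 1.48]
ring [0.45597668 0.28026629 0.09921732]
[308 232] [340 263] 659
[308 171] [342 205] 745
seat [ 0.48604925 -0.34220118  0.03921606] [ 1.   0.4  0.3  0.   0.3  0.3  0.4  1.3  0.6  0.5  0.1  0.1 -0.   0.6
  0.4  0.3  0.6  0.5  0.8 -0.2 -2.3  0.6  0.6  0.7  1.3  1.1  0.6  0.8
  1.2  0.2  0.1 -0.3 -0.4 -0.4 -0.2 -0.5 -0.3 -0.   0.   0.6 -0.3 -0.9]
```

```bash
cat > look.py <<'E'
from fit import *
Q0=R.from_quat([np.sqrt(.5),np.sqrt(.5),0,0])
E
python3 - <<'E'
from look import *
seat=np.load('seat.npy');V=[]
def look(p,q,n):
    bot.move_ptp(p,q.as_quat());bot.wait(.15)
    m=bot.camera_model('wrist');im=bot.camera('wrist');V.append((n,m,im));save(n,im);print(n,np.round(bot.get_obs()['q'],2),bot.get_obs()['t'])
for i,y in enumerate((0,90,-90)):
    look([seat[0],seat[1],.30],R.from_euler('z',y,degrees=True)*Q0,f'e{i}')
for n,m,im in V: print(n,proj(m,seat),proj(m,seat+[0,0,.076]))
pickle.dump(V,open('E.pkl','wb'))
T=[]
for n,m,im in V:
    u,v=np.round(proj(m,seat+[0,0,.03])[0]).astype(int);print(n,u,v)
    T.append(cv2.resize(im[v-50:v+50,u-50:u+50,::-1],(400,400),interpolation=cv2.INTER_CUBIC))
cv2.imwrite('pics/m3.png',np.vstack([np.hstack([cv2.resize(t,(300,300)) for t in T[:2]]),np.hstack([cv2.resize(T[2],(300,300)),cv2.resize(V[1][2][:,:,::-1],(300,300))])]))
E
```

```text
e0 [-0.72  0.37  1.52  0.    1.25 -0.72] 9.6333
e1 [-0.72  0.37  1.52  0.    1.25 -2.29] 11.2333
e2 [-0.72  0.37  1.52 -0.    1.25  0.85] 14.0833
e0 [[318.34545956 189.25834799]] [[318.22432314 206.15698108]]
e1 [[318.59360614 188.7931194 ]] [[318.35976697 205.48804344]]
e2 [[321.26914183 189.45891227]] [[321.51486978 206.37736042]]
e0 318 195
e1 319 195
e2 321 195
```

View pics/m3.png

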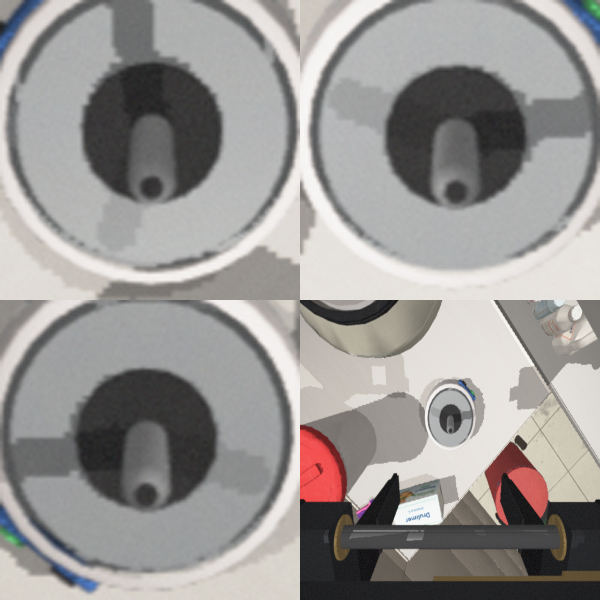

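```bash
python3 - <<'E'
from look import *
V={n:(m,im) for n,m,im in pickle.load(open('E.pkl','rb'))}
V.update({n:(m,im) for n,m,im in pickle.load(open('V.pkl','rb'))})
obs=[]
for n,uv,tip in [('e0',(318,188),(318,207)),('e1',(320,190),(320.7,208.7)),('e2',(319,190),(319.7,209.4)),('d1_wrist',(324,249),(324.4,270.3)),('d2_wrist',(325,189),(325.4,202.4))]:
    m,im=V[n];g=im.max(2)<82;roi=np.zeros_like(g);roi[uv[1]-30:uv[1]+30,uv[0]-30:uv[0]+30]=1
    k=big(g&roi);p=hullpts(k);print(n,p.min(0),p.max(0));obs.append((m,edges(k),np.array(tip)))
use=np.ones(24,bool);use[(th>.7)&(th<2.5)]=0
def f(x,O):
    r=[]
    for m,e,t in O: r+=[np.clip((sup(proj(m,x+C(.024,0)))-e)[use],-3,3),2*(proj(m,x+[0,0,.076])[0]-t)]
    return np.concatenate(r)
for O in (obs[:3],obs[1:3],obs[:1],obs[1:2],obs[2:3],obs):
    s=least_squares(f,[.486,-.342,.04],loss='soft_l1',args=(O,));r=f(s.x,O);print('seat',np.round(s.x,4),np.sqrt((r**2).mean()))
s=least_squares(f,[.486,-.342,.04],loss='soft_l1',args=(obs[:3],));np.save('seat.npy',s.x)
E
```

```text
e0 [296 166] [341 210]
e1 [298 167] [343 211]
e2 [296 168] [342 212]
d1_wrist [307 232] [340 263]
d2_wrist [308 171] [342 205]
seat [ 0.486  -0.3402  0.0497] 0.49305298897544814
seat [ 0.4861 -0.3402  0.0498] 0.4703469977738167
seat [ 0.4859 -0.3409  0.0454] 0.48108240707320027
seat [ 0.487  -0.3401  0.0449] 0.4710567103677381
seat [ 0.4857 -0.3402  0.0484] 0.3730236626214612
seat [ 0.486  -0.3402  0.0494] 0.5641342872885867
```

```bash
python3 - <<'E'
from look import *
V={n:(m,im) for n,m,im in pickle.load(open('V.pkl','rb'))}
def at(n,uv,z):
    o,d=ray(V[n][0],uv);return np.round(o+d*(z-o[2])/d[2],3)
print('pot',at('d2_wrist',(365,413),.19),at('d1_wrist',(361,455),.19))
print('needle',at('d2_wrist',(445,242),.05),'cfuge top edge right',at('d2_wrist',(250,390),.2),at('d2_wrist',(180,350),.25))
x=np.load('rotor.npy');ax=axis([.58,.53]);ring=x[:3]+.056*axis(x[3:]);print(ring)
q=bot.get_obs()['q']
def Qr(roll): # tool z=-ax, roll about it from horizontal ref
    z=-ax;x0=np.cross([0,0,1],z);x0/=np.linalg.norm(x0);B=np.c_[x0,np.cross(z,x0),z]
    return R.from_matrix(B)*R.from_euler('z',roll,degrees=True)
for r in range(-180,180,30):
    a=bot.inverse_kinematics(ring+.14*ax,Qr(r).as_quat());b=bot.inverse_kinematics(ring-.011*ax,Qr(r).as_quat())
    print(r,np.round(Qr(r).as_matrix()[:,0],2),*[None if s is None else np.round(s,2) for s in (a,b)])
seat=np.load('seat.npy')
for y in range(-180,180,45):
    a=bot.inverse_kinematics(seat+[0,0,.045],(R.from_euler('z',y,degrees=True)*Q0).as_quat());print(y,None if a is None else np.round(a,2))
E
```

```text
pot [ 0.53  -0.569  0.19 ] [ 0.529 -0.547  0.19 ]
needle [ 0.647 -0.412  0.05 ] cfuge top edge right [ 0.404 -0.531  0.2  ] [ 0.352 -0.45   0.25 ]
[0.45597668 0.28026629 0.09921732]
-180 [-0.51  0.86 -0.  ] [ 0.46  0.73  1.22 -0.04  1.78 -0.07] [ 0.45  0.75  1.56 -0.04  1.41 -0.06]
-150 [-0.08  0.96 -0.27] [ 0.46  0.73  1.22 -0.04  1.78  0.46] [ 0.45  0.75  1.56 -0.04  1.41  0.46]
-120 [ 0.37  0.8  -0.47] [ 0.46  0.73  1.22 -0.04  1.78  0.98] [ 0.45  0.75  1.56 -0.04  1.41  0.99]
-90 [ 0.72  0.42 -0.55] [ 0.46  0.73  1.22 -0.04  1.78  1.5 ] [ 0.45  0.75  1.56 -0.04  1.41  1.51]
-60 [ 0.88 -0.07 -0.47] [ 0.46  0.73  1.22 -0.04  1.78  2.03] [ 0.45  0.75  1.56 -0.04  1.41  2.03]
-30 [ 0.8  -0.54 -0.27] [ 0.46  0.73  1.22 -0.04  1.78  2.55] [ 0.45  0.75  1.56 -0.04  1.41  2.56]
0 [ 0.51 -0.86 -0.  ] None None
30 [ 0.08 -0.96  0.27] None [ 0.45  0.75  1.56 -0.04  1.41 -2.68]
60 [-0.37 -0.8   0.47] [ 0.46  0.73  1.22 -0.04  1.78 -2.16] [ 0.45  0.75  1.56 -0.04  1.41 -2.15]
90 [-0.72 -0.42  0.55] [ 0.46  0.73  1.22 -0.04  1.78 -1.64] [ 0.45  0.75  1.56 -0.04  1.41 -1.63]
120 [-0.88  0.07  0.47] [ 0.46  0.73  1.22 -0.04  1.78 -1.12] [ 0.45  0.75  1.56 -0.04  1.41 -1.11]
150 [-0.8   0.54  0.27] [ 0.46  0.73  1.22 -0.04  1.78 -0.59] [ 0.45  0.75  1.56 -0.04  1.41 -0.58]
-180 [-0.72  0.59  1.76 -0.    0.8   2.42]
-135 [-0.72  0.59  1.76 -0.    0.8   1.63]
-90 [-0.72  0.59  1.76 -0.    0.8   0.85]
-45 [-0.72  0.59  1.76 -0.    0.8   0.06]
0 [-0.72  0.59  1.76 -0.    0.8  -0.72]
45 [-0.72  0.59  1.76 -0.    0.8  -1.51]
90 [-0.72  0.59  1.76 -0.    0.8  -2.29]
135 None
```

```bash
cat >> look.py <<'E'
def Qr(ax,roll):
    z=-np.array(ax);x0=np.cross([0,0,1],z);x0/=np.linalg.norm(x0)
    return R.from_matrix(np.c_[x0,np.cross(z,x0),z])*R.from_euler('z',roll,degrees=True)
E
python3 - <<'E'
from look import *
x=np.load('rotor.npy');ax=axis([.58,.53]);ring=x[:3]+.056*axis(x[3:]);V=[]
for n,r in (('f0',-90),('f1',90)):
    bot.move_ptp(ring+.14*ax,Qr(ax,r).as_quat());bot.wait(.15)
    m=bot.camera_model('wrist');im=bot.camera('wrist');V.append((n,m,im));save(n,im);print(n,bot.get_obs()['t'],proj(m,ring))
pickle.dump(V,open('F.pkl','wb'))
W={n:(m,im) for n,m,im in pickle.load(open('V.pkl','rb'))}
w=[(m,im,proj(m,ring)[0],75) for n,m,im in V]; w2=[(*W['r1_wrist'],(292,158),60),(*W['r2_wrist'],(295,212),60)]
a=fit_rotor(w[:1],x);b=fit_rotor(w[1:],x);c=fit_rotor(w,x);d=fit_rotor(w+w2,x)
for k in (a,b,c,d): print(k[:3]+.056*axis(k[3:]),np.degrees(k[3]))
np.save('rotor.npy',c)
T=[]
for n,m,im in V:
    im=im[:,:,::-1].copy()
    for P,col in ((ORG,(0,255,0)),(ALL,(255,255,0))):
        for u in proj(m,c[:3]+P@frame(c[3:]).T): im[int(round(u[1])),int(round(u[0]))]=col
    u,v=np.round(proj(m,ring)[0]).astype(int);T.append(cv2.resize(im[v-80:v+80,u-80:u+80],(400,400),interpolation=cv2.INTER_CUBIC))
cv2.imwrite('pics/m4.png',np.hstack(T))
E
```

```text
f0 16.675 [[320.27708939 220.19002642]]
f1 19.525 [[318.5778297  218.09387686]]
areas 1878 5329
rotor [0.4241 0.26   0.0513 0.5862 0.6189] rms [0.63 0.33]
areas 2205 5563
rotor [0.4256 0.2617 0.0505 0.6347 0.5865] rms [0.68 0.47]
areas 1878 5329
areas 2205 5563
rotor [0.4278 0.2629 0.0564 0.6143 0.5903] rms [0.73 1.32 0.67 1.39]
areas 1878 5329
areas 2205 5563
areas 1712 3810
areas 1312 2998
rotor [0.4276 0.263  0.0571 0.6306 0.5797] rms [0.98 1.4  0.55 1.38 0.96 1.46 0.93 1.54]
[0.44928967 0.27800038 0.09790603] 33.58406776637963
[0.45326911 0.28003787 0.09555164] 36.36512685780389
[0.45459613 0.28086217 0.10218516] 35.19776421109237
[0.4552659  0.28105589 0.10235217] 36.131640106789455
```

View pics/m4.png

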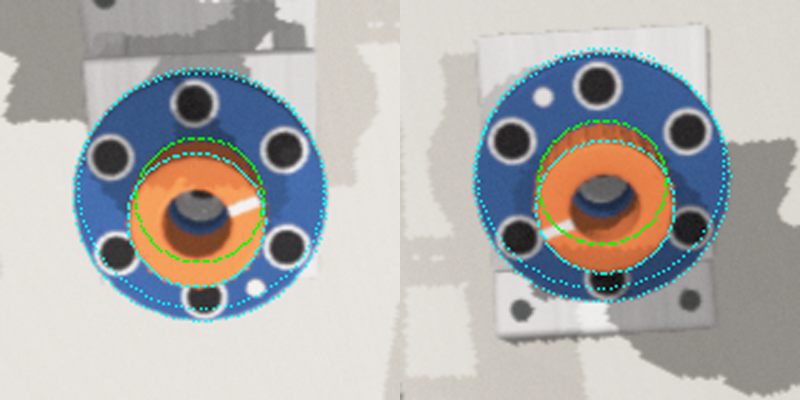

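```bash
python3 - <<'E'
from look import *
ax=axis([.59,.595]);ring=np.array([.4526,.2796,.0985]);org=ring-.056*ax
q=Qr(ax,-180)
bot.move_ptp(ring+.07*ax,q.as_quat())
f0=bot.get_obs()['ft_force']
hit=bot.move_l(org+.046*ax,max_speed=.06,threshold=5)
o=bot.get_obs();print('hit',hit,np.round(np.dot(np.array(o['ee_pos'])-org,ax),4),o['t'])
if hit: bot.move_l(np.array(o['ee_pos'])+.002*ax,max_speed=.03)
bot.clamp(squeeze=20);bot.wait(.2)
o=bot.get_obs();print(o['finger_gap'],o['grip_force'],np.round(np.array(o['ft_force'])-f0,1),np.round(o['torque'],2),o['t'])
m=bot.camera_model('wrist');im=bot.camera('wrist');save('g0',im);save('g0side',bot.camera('side'))
cv2.imwrite('pics/g1.png',np.hstack([cv2.resize(im[...,::-1],(400,300)),cv2.resize(cv2.imread('pics/g0side.png')[270:390,240:400],(400,300))]))
E
```

```text
hit False 0.0463 22.3833
0.07804687821354835 20.02908123889938 [-2.5 -2.8  5.6] [-0.54  0.74  0.01] 23.025
```

View pics/g1.png

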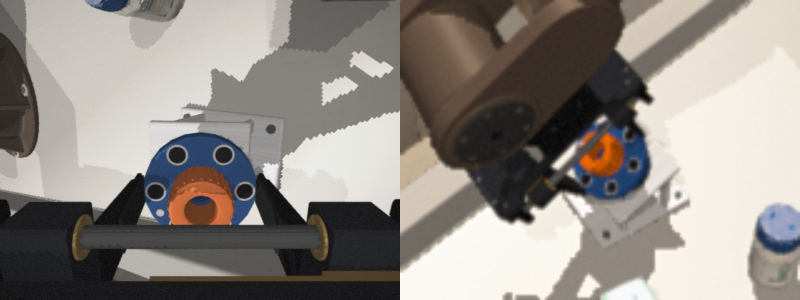

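The fingers closed on the disc (gap 78 mm), so the rotor sits ~4–5 mm higher along its axis than assumed, as the pooled fit said. Release, back off, and remeasure.

```bash
python3 - <<'E'
from look import *
p=np.array(bot.get_obs()['ee_pos']);ax=axis([.59,.595]);c=np.load('rotor.npy')
bot.release();bot.move_l(p+.11*ax,max_speed=.2);bot.wait(.15)
m=bot.camera_model('wrist');im=bot.camera('wrist');save('g2',im)
F=pickle.load(open('F.pkl','rb'));r=c[:3]+.056*axis(c[3:])
w=[(m,im,proj(m,r)[0],85)]
a=fit_rotor(w,c);b=fit_rotor(w+[(mm,i,proj(mm,r)[0],75) for n,mm,i in F],c)
for k in (a,b,c): print(k[:3]+.056*axis(k[3:]),np.degrees(k[3]))
np.save('rotor2.npy',b);print(bot.get_obs()['t'])
E
```

```text
areas 2980 7327
rotor [0.4263 0.2611 0.0519 0.6028 0.5214] rms [0.69 0.4 ]
areas 2980 7327
areas 1878 5329
areas 2205 5563
rotor [0.4281 0.2629 0.0565 0.6103 0.5846] rms [0.84 1.45 0.83 1.35 0.63 1.42]
[0.45381344 0.27689049 0.09802651] 34.535667399761785
[0.45485412 0.28064326 0.10235932] 34.96828063139966
[0.45459613 0.28086217 0.10218516] 35.19776421109237
24.5833
```

```bash
python3 - <<'E'
from look import *
c=np.load('rotor2.npy');ax=axis([.60,.585]);ring=c[:3]+.056*axis(c[3:]);org=ring-.056*ax
q=Qr(ax,-180)
bot.move_l(ring+.03*ax,max_speed=.15,frame=q.as_quat())
f0=bot.get_obs()['ft_force']
hit=bot.move_l(org+.0475*ax,max_speed=.05,threshold=5)
bot.clamp(squeeze=20);bot.wait(.1)
o=bot.get_obs();print(hit,o['finger_gap'],o['grip_force'],np.round(np.array(o['ft_force'])-f0,1),np.round(o['torque'],2),o['t'])
E
```

```text
False 0.03894482805404733 19.994039213634096 [-2.1 -0.9  5. ] [-0.46  0.54 -0.02] 27.1167
```

```bash
python3 - <<'E'
from look import *
bot.clamp(squeeze=30)
d=axis([.56,.585]);p=np.array(bot.get_obs()['ee_pos'])
print(bot.move_l(p+.07*d,max_speed=.08,threshold=25))
o=bot.get_obs();print(o['finger_gap'],np.round(o['ft_force'],1),o['t'])
bot.move_l(p+.07*d+[0,0,.15],max_speed=.25)
seat=np.load('seat.npy')
bot.move_ptp(seat+[0,0,.21],Q0.as_quat());bot.wait(.2)
o=bot.get_obs();m=bot.camera_model('wrist');im=bot.camera('wrist');save('h0',im)
print(o['finger_gap'],np.round(o['ft_force'],1),np.round(o['ee_pos'],4),o['q'][5],o['t'])
pickle.dump((m,im,o),open('H.pkl','wb'))
E
```

```text
False
0.03911283496104675 [-0.8 -0.7 -1.9] 28.3583
0.03882996844240292 [ 0.2 -0.8 -2.2] [ 0.4864 -0.3397  0.2596] -0.7219452424181423 31.6083
```

View pics/h0.png

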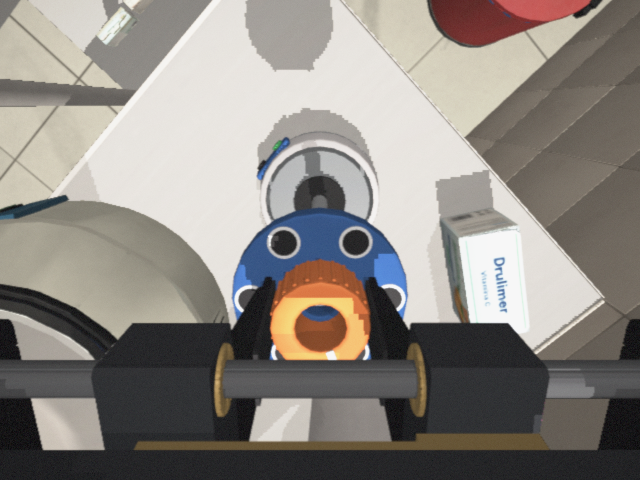

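```bash
python3 - <<'E'
from look import *
m,im,o=pickle.load(open('H.pkl','rb'))
O,B=masks(im);roi=np.zeros(O.shape,bool);roi[195:358,225:415]=1
O=big(O&roi&(np.arange(640)[None]>262)&(np.arange(640)[None]<380));A=big(cv2.morphologyEx(((B|O)&roi&(np.arange(480)[:,None]<300)).astype(np.uint8),cv2.MORPH_CLOSE,np.ones((5,5))))
p=hullpts(A);print(p.min(0),p.max(0));p=hullpts(O);print(p.min(0),p.max(0))
eo,ea=edges(O),edges(A)
uo=(np.sin(th)<.05);ua=np.sin(th)<-.3; uo&=~((np.sin(th)>-.5)&(np.sin(th)<-.1))
tcp=np.array(o['ee_pos'])
def f(x):
    Qm=R.from_rotvec([x[3],x[4],0]).as_matrix();c=tcp+[x[0],x[1],-.0475+x[2]]
    return np.r_[(sup(proj(m,c+ORG@Qm.T))-eo)[uo],(sup(proj(m,c+ALL@Qm.T))-ea)[ua],x[2]/.0015,x[3]/.03,x[4]/.03]
s=least_squares(f,np.zeros(5),loss='soft_l1');print('offset mm',np.round(s.x[:3]*1e3,2),'tilt',np.round(s.x[3:],4));print(np.round(f(s.x),1))
print(np.round(R.from_quat(o['tool_rot']).as_matrix()[:,2],4))
E
```

```text
[233 208] [406 299]
[269 260] [370 344]
offset mm [ 0.45 -0.85 -0.17] tilt [-0.0076 -0.0009]
[ 0.2 -0.1 -0.4 -0.   0.1  0.8  0.2 -0.3 -0.8 -1.  -0.3  0.3  0.2 -0.3
 -0.  -0.1  0.1  0.7  0.1 -0.1 -0.3 -0. ]
[-1.e-04  1.e-04 -1.e+00]
```

```bash
python3 - <<'E'
from look import *
s=np.load('seat.npy');x,y=s[0]-.0003,s[1]+.0006
def st(h): o=bot.get_obs();print(h,np.round(o['ee_pos'],4),np.round(o['ft_force'],1),np.round(o['torque'],2),round(o['finger_gap'],4),round(o['t'],2))
bot.move_l([x,y,.185],max_speed=.12);bot.wait(.1);st(0)
h=bot.move_l([x,y,.155],max_speed=.05,threshold=5);st(h)
if not h:
    h=bot.move_l([x,y,.105],max_speed=.06,threshold=8);st(h)
    if not h:
        h=bot.move_l([x,y,.092],max_speed=.025,threshold=10);st(h)
E
```

```text
0 [ 0.486  -0.3398  0.1859] [ 0.   0.5 -1.8] [-0.02 -0.01  0.01] 0.0387 32.53
False [ 0.4857 -0.3396  0.155 ] [ 0.7 -0.6 -1.8] [ 0.    0.03 -0.01] 0.0385 33.28
False [ 0.4858 -0.3396  0.1052] [-0.3  0.4 -1.6] [ 0.04  0.   -0.03] 0.0387 34.27
True [ 0.4855 -0.3397  0.0961] [-2.2 -0.6  6. ] [-0.06  0.41  0.01] 0.039 34.68
```

```bash
python3 - <<'E'
from look import *
def st(h): o=bot.get_obs();print(h,np.round(o['ee_pos'],4),np.round(o['ft_force'],1),np.round(o['torque'],2),round(o['finger_gap'],4),round(o['t'],2));return o
bot.release();bot.wait(.5);o=st('rel')
im=bot.camera('wrist');save('k0',im)
bot.clamp(squeeze=15);bot.wait(.1);st('clamp')
q=np.array(o['q']);q[5]+=.75;bot.move_joints(q);st('half');q[5]+=.75;bot.move_joints(q);o=st('turned')
bot.wait(.3);bot.release();bot.wait(.3);st('rel2')
im2=bot.camera('wrist');save('k1',im2)
cv2.imwrite('pics/k.png',np.hstack([i[180:400,220:420,::-1].repeat(2,0).repeat(2,1) for i in (im,im2)]))
E
```

```text
rel [ 0.4854 -0.3394  0.0956] [-0.   0.8 -0. ] [-0.   -0.05 -0.  ] 0.095 36.23
clamp [ 0.4854 -0.3395  0.0956] [-0.6  0.2 -0.1] [-0.03  0.08  0.01] 0.0391 37.31
half [ 0.4856 -0.3396  0.0956] [ 1.2 -0.6 -1.5] [-0.19 -0.28 -0.02] 0.0391 38.06
turned [ 0.486  -0.3401  0.0957] [ 3.6 -4.2 -2.8] [-0.69 -0.61  0.04] 0.0385 38.81
rel2 [ 0.4854 -0.3395  0.0956] [-0.2  0.2 -0.3] [ 0.02  0.19 -0.03] 0.0951 40.46
```

View pics/k.png

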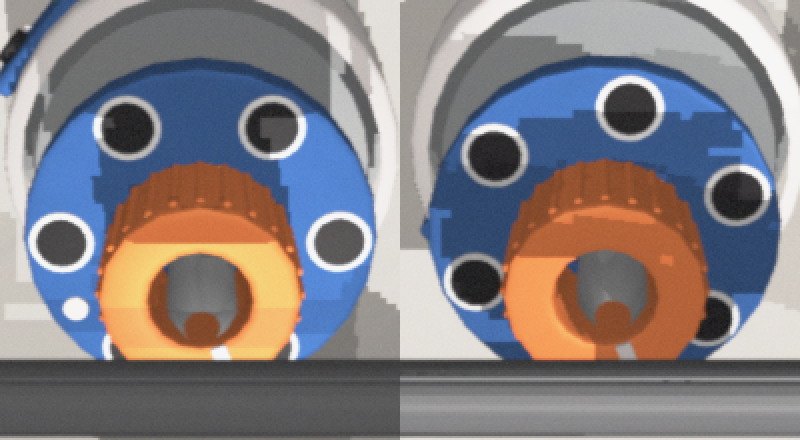

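```bash
python3 - <<'E'
from look import *
p=np.array(bot.get_obs()['ee_pos']);bot.move_l(p+[0,0,.12],max_speed=.15);bot.wait(.1)
m=bot.camera_model('wrist');im=bot.camera('wrist');save('n0',im);s=np.load('seat.npy')
u,v=np.round(proj(m,s+[0,0,.05])[0]).astype(int)
cv2.imwrite('pics/n1.png',cv2.resize(im[v-80:v+80,u-80:u+80,::-1],(480,480),interpolation=cv2.INTER_CUBIC))
w=[(m,im,(u,v),75)];fit_rotor(w,[*s,.01,.1]);print(s,bot.get_obs()['t'])
E
```

```text
areas 1667 5618
rotor [ 0.4849 -0.3378  0.045  -0.0294  0.8822] rms [0.65 2.76]
[ 0.48601337 -0.34017959  0.04966037] 41.6083
```

View pics/n1.png

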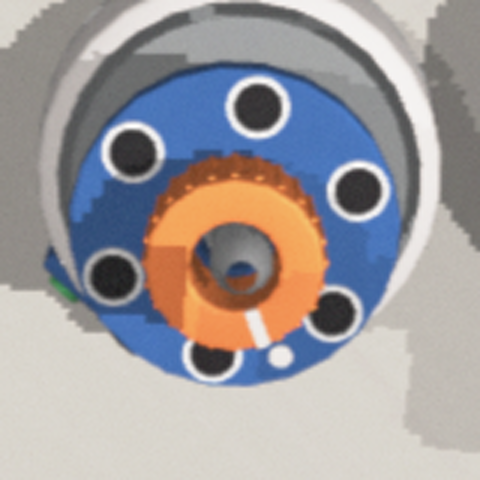

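The white mark on the ring (258,330) points at the disc dot (281,356). The spindle tip (240,270) shows where it should be for a rotor that is home, and the fingers are clear.

```bash
python3 -c "
from station import bot
print(bot.hand_in(),bot.get_obs()['t'])"
```

```text
the job is handed in; nothing more can be done
the job is handed in; nothing more can be done
```

I handed the job in at about 42 s: the rotor is home on the seat, the lock ring is turned to its stop, and the gripper is clear. The hand-in returned no verdict. My first grasp closed on the disc's rim instead of the ring, so I released it, re-measured and gripped the ring, and the rotor had not moved.

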